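Bring the pipette over the open tube in the dry block heater

ROBOT

A 6-joint arm with a two-finger parallel gripper is mounted at the origin on the work surface. World frame = base frame: x ahead of the robot, y to its left, z up, the work surface at z = 0. Lengths are in m, angles in rad, forces in N, time in s.
With the tool pointing down it reaches from about 0.225 to 0.875 m from the base axis. Payload 3.4 kg.
Tool frame: the origin (TCP) lies on the mounting face of the last link; the fingertips stand 173 mm ahead of it and the grasp point (between the pads) lies 155 mm ahead of it; x points along the fingers, y is the direction in which the jaws open and shut, and the axes are right-handed (so a half turn about x gives the same grasp; the last joint's range is limited). The gripper opens to 85 mm and grips with 20 to 120 N. Pads are 22 mm wide; open, the fingers measure 114 mm over their backs; the gripper's body (76 mm by 85 mm) begins 54 mm behind the grasp point. The pads swing forward as they close: fully open they stand 13 mm farther back than shut.
Start: joints at [1.192, 0.276, 1.505, -0, 1.361, -0.121], TCP at [0.147, 0.556, 0.405] pointing down, gripper open.
Joint ranges: [-2.89, 2.89], [-0.75, 2.08], [0.22, 2.7], [-1.18, 4.32], [0.11, 2.71], [-2.7, 2.7]. Speed limits (rad/s): [2.57, 2.57, 3.14, 3.14, 3.14, 3.14].

INTERFACE

Orientations are given as a unit quaternion [w, x, y, z].
In Python, from rig import manip gives the robot as it stands.
- The arm moves only by the tool arm_command, never from a script. Its argument "targets" is a list of rows, each an object with "dp": the shift along the tool's x, y, z in m, a list of three; "turn": the turn, a rotation vector about the tool's x, y, z in degrees, a list of three; "grip": the opening, from -1 (shut) to 1 (fully open). In form: [{"dp": [tx, ty, tz], "turn": [wx, wy, wz], "grip": grip}, ...]. A call has 1 to 8 rows; each row shifts and turns the commanded pose from where the row before left it, along the tool's axes as they then stand; what a row does not reach is not made up. A row lasts 1/10 s, in which the tool goes at most 50 mm and 8.59 degrees, less where a joint would pass 70% of its speed; a pose out of reach is approached as far as the arm can. A call with a gripper value outside its range is refused whole. The fingers move at their own pace and stop on an object; "grip_force" is the grip in N (left out, the last holds). Time passes only in rows, so rows that do not move let the fingers close. It gives the time, the measured TCP pose, the force and the opening at its end, in the units of the state.
- manip.get_state(): the state, without advancing time (a new reading comes with each control period).
- manip.get_image(name): name is "scene" or "top" or "wrist"; returns the picture (420x560x3 uint8, red, green, blue); there is no depth.
- manip.calibration(name): a dict with "fx", "fy", "cx", "cy" (pixels), "R" (3x3) and "t" (3): a world point X has camera coordinates R X + t. Camera axes: x right, y down, z forward; pixel columns grow to the right and rows downward; lengths in m; the calibration is good to about 2 mm. A picture is of the moment at which its call begins: read the wrist's pose just before it. calibration takes no time and is no camera call; for the wrist camera it gives the pose at the moment of the call.
- manip.sign_off(): hands the job in, once; it reports no verdict.
The state is a dict: "clock": time; "qpos": joint angles; "qd": joint speeds; "effort": joint torques, N m; "position": TCP position; "ee_rot": TCP orientation; "contact_force": force on the tool from outside, world axes, zero at the start; "moment": the same for the moment, N m; "width": finger opening in m.
Only numpy, scipy, OpenCV 4.12 (cv2) and the standard library are available. Lean on these libraries where they do the work, as an engineer would, in place of code of your own. Each camera call takes 0.05 s, during which the arm holds its last target.

TASK

Swing the lid of the dry block heater open by its bar handle, right back past upright, and leave it open. Then take the pipette that has a tip fitted out of its stand, carry it over the things on the bench and bring it upright over the one tube in the heater that has no cap, its tip centred over the mouth and about 1 cm above the rim, ready to dispense; finish holding it still there, not letting go. The tip must stay clean, so it may touch nothing on the way or at the end, and everything else stays where it is.

Things in the scene. Friction and masses are not known exactly. Their poses are not given: they have to be found in the camera images.
- heater: dry block heater, white housing, fixed to the bench, 220 x 170 mm in plan. Origin: on the bench under the middle, 125 mm behind its front edge; z up, x runs from the console (front, towards the robot) to the hinge (back), y along the hinge. The console in front (x -125 to -45 mm) is 50 mm high; the rear part (x -45 to 95 mm) is 85 mm high and holds a recessed aluminium block (top 70 mm high) with 2 x 3 wells, at x 1 and 49 mm, y -44, 0 and 44 mm, each holding a tube.
- lid (a joint): angle of the heater's lid in rad: 0 shut (level), 1.57 upright, 1.85 right back at its stop. The hinge is stiff: the lid stays at any angle where it is left, and about 3 N at the handle moves it. The lid is a grey frame with a clear window, 135 x 156 x 8 mm, its underside 87 mm above the bench.
- lid_hinge (a point): middle of the lid's hinge line, at the back edge of its underside. The hinge line runs along the heater's y axis, level.
- lid_handle (a point): middle of the lid's bar handle: a round steel bar 10 mm thick and 106 mm long, parallel to the hinge line and 35 mm in front of the lid's front edge (30 mm clear gap between bar and lid), 170 mm from the hinge line. It hangs free 36 mm above the console, so that it can be pinched from above with one finger in the gap, and turns with the lid.
- pipette_grip (a point): where to hold the pipette with a tip fitted: centre of the upper half of its white handle, which is 24 mm wide across y and 26 mm deep along x there and runs from 60 mm below to 12 mm above this point; a finger rest juts out 29 mm from the middle to +x. The pipette hangs upright (z up), its axes turned like those of the stand. The tip's end is 160 mm straight below this point, the top of the plunger button 30 mm above it. About 70 g; loose.
- tip: the disposable tip on the pipette's nozzle, an off-white cone 54 mm long, 8 mm thick at the top; origin at its lower end, z up along the pipette.
- tip_end (a point): lower end of the pipette's tip, on the pipette's axis; z up along the pipette.
- stand: white two-place pipette stand, fixed, 120 x 200 mm in plan, origin on the bench under its middle, y along its length, front towards -x. The pipettes hang at x = 0, y = 55 and -55 mm by a flange (28 mm wide on the pipette with the tip) that rests on the top plate, 110 mm above the bench; each place is a slot 20 mm wide, open to the front (-x), so that a pipette comes out straight up, or up a little and then to the front.
- tube_mouth (a point): centre of the mouth of the tube without a cap, at the height of its rim; mouth 13.6 mm wide inside, tube 16 mm outside. It stands loose in a well of the heater's block, the rim 9 mm above the block and 6 mm below the housing's top edge.
- capped_tube_a: tube with a white screw cap (19 mm wide) in the heater; origin at its foot, 59.5 mm below its top.
- capped_tube_b: another like it.
- capped_tube_c: another like it.
- capped_tube_d: another like it.
- capped_tube_e: another like it.
- spare_pipette: a stouter pipette without a tip in the stand's other place, handle round, 36 mm thick; origin at the underside of its flange, on the stand's plate; its top is 78 mm above that (188 mm above the bench), which blocks a low way past it along the stand; the way out to the stand's front is free.
- tip_box: closed tip box with a blue lid on the bench, 120 x 80 x 69 mm, origin under its middle.
- bottle: glass reagent bottle with a blue cap on the bench, 56 mm thick and 105 mm high, origin under its middle.
- tube_stand: large tube with a red cap in a blue round foot on the bench, foot 68 mm wide, 118 mm high in all, origin under its middle.
There are look-alikes about, which are no part of the job. Leave any orange or purple look-alike of the stand alone.

How it is judged:
On the way, in this order (a step that is already met when the one before it is completed fails the run):
1. the lid is swung open past upright (over 1.6 rad) while the pipette still hangs in its stand (value of joint lid above 1.6 rad and distance of tip_end from where it was at the start of the episode below 0.02 m), for 0.2 s.
2. the pipette is held by the fingers, lifted clear of the stand, the tip more than 115 mm above the bench (contact force between the fingers and pipette above 1 N and height (world z) of tip_end above 0.115 m and contact force between pipette and stand below 0.05 N), for 0.1 s.
At the end, for the whole second after the job is handed in: Lid past 1.6 rad; pipette in the fingers (over 1 N), still (under 20 mm/s), upright within 0.12 rad, tip end within 6 mm of the open tube's axis and 3 to 20 mm above its rim, touching nothing; other loose things within 12 mm of where they stood, the open tube within 6 mm (contact force between the fingers and pipette above 1 N and value of joint lid above 1.6 rad and horizontal distance between tip_end and tube_mouth below 0.006 m and z of tip_end in the frame of tube_mouth between 0.003 and 0.02 m and angle between tip_end's own z axis and vertical below 0.12 rad and linear speed of tip below 0.02 m/s and contact force between pipette and heater below 0.05 N and contact force between tip and anything else below 0.05 N and distance of each of spare_pipette, tip_box, bottle, tube_stand, capped_tube_a, capped_tube_b, capped_tube_c, capped_tube_d, capped_tube_e from where it was at the start of the episode below 0.012 m and distance of tube_mouth from where it was at the start of the episode below 0.006 m); the arm keeps its last pose, push and grip.
It fails at once if the pipette's tip touches something (over 0.2 N) (contact force between tip and anything else above 0.2 N).
It fails at once if a bystander (spare pipette, tip box, bottle, tube stand or capped tube) is moved more than 12 mm (distance of any of spare_pipette, tip_box, bottle, tube_stand, capped_tube_a, capped_tube_b, capped_tube_c, capped_tube_d, capped_tube_e from where it was at the start of the episode above 0.012 m).
It fails at once if the open tube is pulled or pushed out of place, more than 6 mm (distance of tube_mouth from where it was at the start of the episode above 0.006 m).
It also fails if it takes over 64 s, if anything falls off the work surface, if the arm or the gripper's body presses on something with over 40 N, if the wrist force passes 120 N, or if a joint passes its speed limit or range.

## Working session

There is one attempt and no reset: what is moved stays moved. The work goes in short steps, Python scripts to look and compute and a tool call to move; the robot and the scene stay as the last step left them, time stands still between calls to the robot, and variables do not carry over. Pictures are saved under pics/ and viewed, and the job is handed in when it is done.

Besides the shell and the picture viewer there is one more tool, called after "Emit:" as a command line: name --argument value ..., lists and objects as JSON in quotes. arm_command: Moves the arm, as the interface text tells. Its arguments: {"type":"object","properties":{"targets":{"type":"array"},"grip_force":{"type":"number"}},"required":["targets"]}

```bash
ls; mkdir -p pics; python3 - <<'E'
from rig import manip
import cv2,json
s=manip.get_state();print(s)
for n in ["scene","top","wrist"]:
    c=manip.calibration(n);im=manip.get_image(n);cv2.imwrite(f"pics/{n}0.png",im[:,:,::-1]);print(n,c)
E
```

```text
pics
{'clock': 0.0, 'qpos': array([ 1.19200037e+00,  2.76592705e-01,  1.50616677e+00, -1.24093694e-05,
        1.36067770e+00, -1.20973824e-01]), 'qd': array([-0.00085851,  0.00132943,  0.00085082,  0.00107662, -0.00093213,
       -0.00237445]), 'effort': array([-3.58070347e-04, -4.16783595e+01, -2.45801997e+01, -1.28295383e-04,
        1.12889148e-02,  4.75936389e-06]), 'position': array([0.14652147, 0.55579012, 0.40382731]), 'ee_rot': array([ 0.70108225,  0.09026774,  0.70139647, -0.09153362]), 'contact_force': array([ 0.03195638, -0.2494886 , -0.23902204]), 'moment': array([-0.04352352, -0.04430899, -0.01138579]), 'width': 0.08536908275125533}
scene {'fx': 398.6898658227827, 'fy': 398.6898658227827, 'cx': 276.75388819148213, 'cy': 207.65897544512808, 'R': array([[ 0.06737372,  0.99763388, -0.01368992],
       [ 0.85020946, -0.06458714, -0.52246758],
       [-0.52211556,  0.02356128, -0.85254924]]), 't': array([-0.02629661, -0.36862227,  1.38529218])}
top {'fx': 537.2580134576109, 'fy': 537.2580134576109, 'cx': 277.31077718914264, 'cy': 207.39829255582532, 'R': array([[ 0.01992446, -0.99978483,  0.00577205],
       [-0.98334492, -0.02063933, -0.1805735 ],
       [ 0.18065378, -0.00207809, -0.98354456]]), 't': array([-0.02331166,  0.56685007,  1.40942358])}
wrist {'fx': 374.33753728832414, 'fy': 374.33753728832414, 'cx': 273.87575369667746, 'cy': 204.0485382216198, 'R': array([[ 0.25524967,  0.96687307, -0.00202056],
       [ 0.92689816, -0.24410072,  0.28508707],
       [ 0.27514979, -0.07464123, -0.95849949]]), 't': array([-0.57377764, -0.03630558,  0.37816809])}
```

View pics/scene0.png

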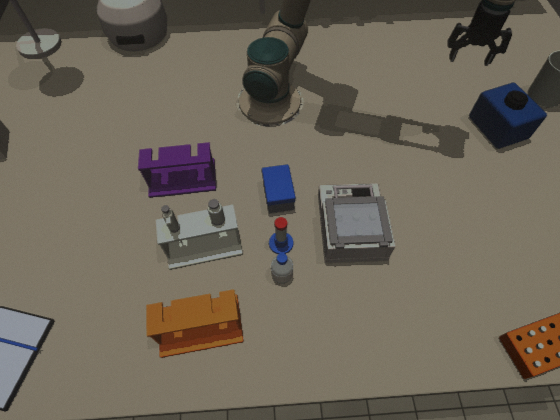

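View pics/top0.png

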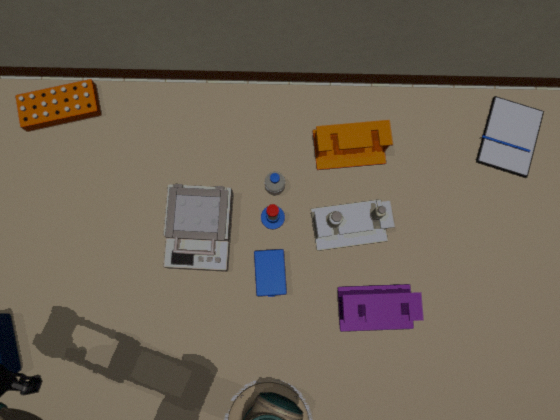

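View pics/wrist0.png

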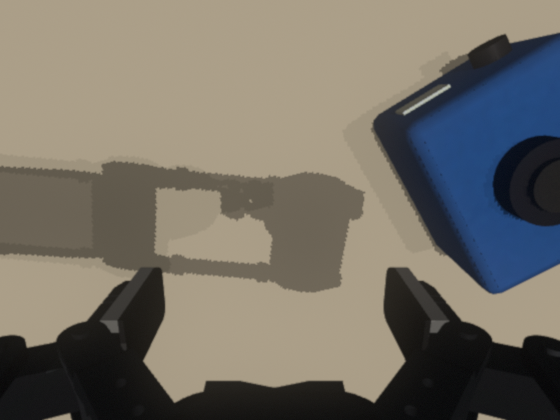

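```bash
python3 - <<'E'
import cv2
s=cv2.imread("pics/scene0.png");t=cv2.imread("pics/top0.png")
cv2.imwrite("pics/c1.png",cv2.resize(s[185:275,145:255],None,fx=7,fy=6.5,interpolation=3))
cv2.imwrite("pics/c2.png",cv2.resize(t[190:260,300:405],None,fx=7.5,fy=7.5,interpolation=3))
cv2.imwrite("pics/c3.png",cv2.resize(s[175:270,310:400],None,fx=6,fy=6,interpolation=3))
cv2.imwrite("pics/c4.png",cv2.resize(t[175:275,155:245],None,fx=6,fy=6,interpolation=3))
E
```

```text
(no output)
```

View pics/c1.png

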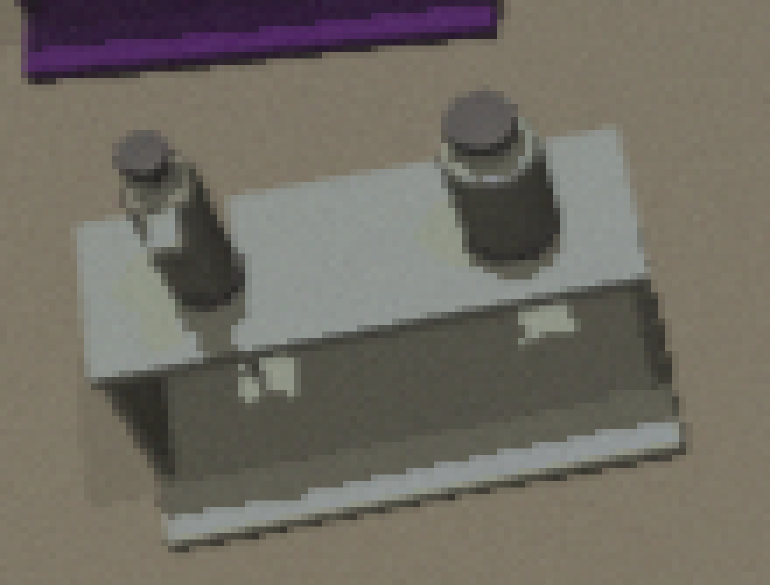

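View pics/c2.png

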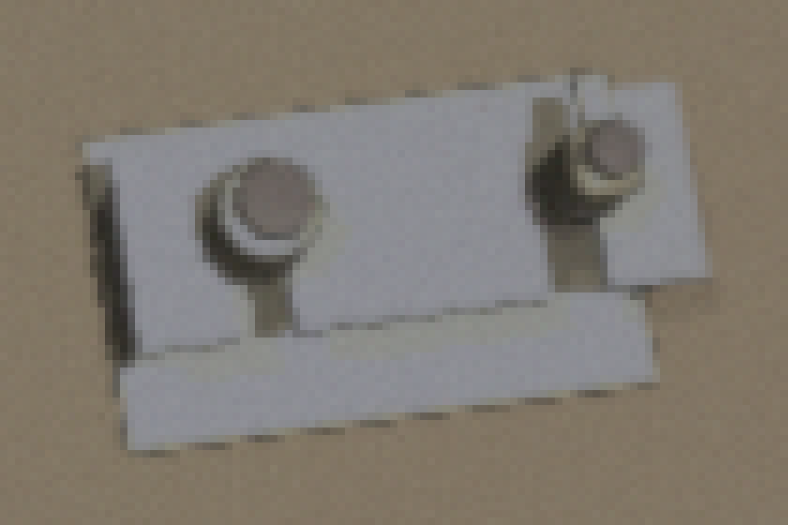

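View pics/c3.png

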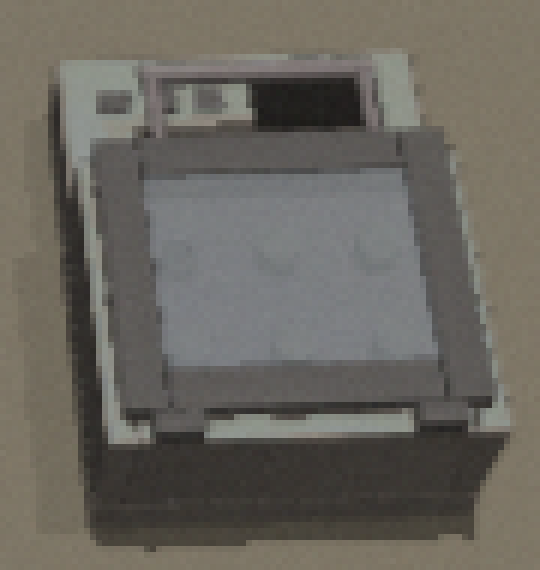

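View pics/c4.png

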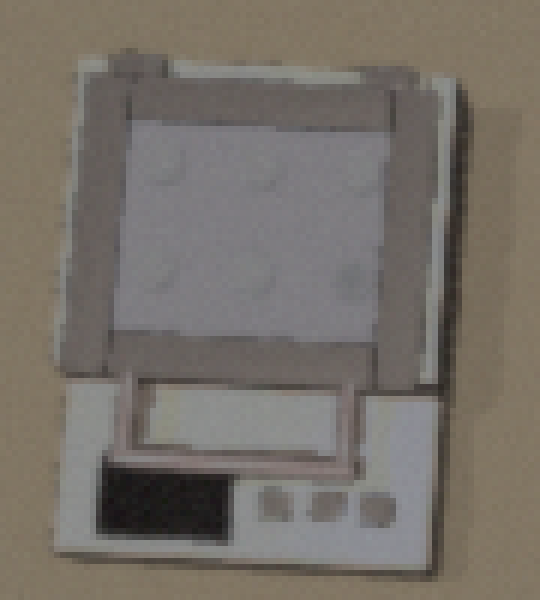

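```bash
cat > h.py <<'E'
import numpy as np, cv2
from rig import manip
from scipy.optimize import least_squares
from scipy.spatial.transform import Rotation as Rn
def proj(c,X):
    p=c["R"]@np.asarray(X)+c["t"];return np.array([c["fx"]*p[0]/p[2]+c["cx"],c["fy"]*p[1]/p[2]+c["cy"]])
def tri(obs): # [(calib,(u,v))]
    f=lambda X:np.concatenate([proj(c,X)-np.array(uv) for c,uv in obs])
    r=least_squares(f,[.5,0,.1]);return r.x,r.fun
def onz(c,uv,z):
    d=c["R"].T@np.array([(uv[0]-c["cx"])/c["fx"],(uv[1]-c["cy"])/c["fy"],1]);C=-c["R"].T@c["t"]
    return C+d*(z-C[2])/d[2]
def fit(obs,x0): # [(calib,uv,local xyz)] -> x,y,yaw
    def f(q):
        R=Rn.from_euler('z',q[2]).as_matrix()
        return np.concatenate([proj(c,R@np.array(l)+[q[0],q[1],0])-np.array(uv) for c,uv,l in obs])
    r=least_squares(f,x0);return r.x,r.fun.reshape(-1,2)
E
cat > a.py <<'E'
from h import *
T=manip.calibration("top");S=manip.calibration("scene")
o=[(T,(168.3,185),(.095,.085,.085)),(T,(231.3,188.3),(.095,-.085,.085)),(T,(164.2,267.2),(-.125,.085,.05)),(T,(227.2,270.5),(-.125,-.085,.05)),
(S,(328,249.2),(.095,-.085,.085)),(S,(395,246.7),(.095,.085,.085)),(S,(319.7,185.3),(-.125,-.085,.05)),(S,(378.3,183.7),(-.125,.085,.05))]
q,r=fit(o,[.5,.2,0]);print("heater",q,r.round(1))
for u in [(174.2,251.3),(214.7,253.7)]:print("bar",onz(T,u,.091))
print("pip",tri([(T,(381.6,209.7)),(S,(165.4,208.1))]))
print("spare",tri([(T,(337.1,216.4)),(S,(213.6,203.5))]),onz(T,(337.1,216.4),.188))
for a,b in zip([(311.3,209.1),(390.7,201.1),(394.7,226.9),(317.3,237.3)],[(237.6,227.8),(158.1,243.2),(156.1,220.1),(232.9,204.7)]):
    print("plate",onz(T,a,.11),onz(S,b,.11))
print("bottle cap",onz(T,(275,178),.105),"red",onz(T,(272,210),.118))
for u in [(256,252),(285,250),(287,292),(258,293)]:print("box",onz(T,u,.069))
E
python3 a.py
```

```text
heater [ 0.52232665  0.20044629 -0.03351825] [[-0.4 -1.6]
 [ 0.1 -1.5]
 [-1.2 -0.4]
 [-0.5 -0.3]
 [-0.7 -0.6]
 [ 0.2 -0.6]
 [-1.3 -1.1]
 [-0.6 -1.6]]
bar [0.43818322 0.25440953 0.091     ]
bar [0.4340917  0.14881801 0.091     ]
pip (array([ 0.53915646, -0.26576536,  0.20276005]), array([ 0.17147721, -0.02384947,  0.16156158, -0.00850468]))
spare (array([ 0.52330398, -0.15823273,  0.18450895]), array([-0.3379995 ,  0.01888343, -0.32550638,  0.01526392])) [ 0.52277932 -0.15866278  0.188     ]
plate [ 0.5538429  -0.10032789  0.11      ] [ 0.55241479 -0.10793096  0.11      ]
plate [ 0.57948555 -0.308054    0.11      ] [ 0.58092957 -0.30402194  0.11      ]
plate [ 0.51144129 -0.31720214  0.11      ] [ 0.51451043 -0.31491106  0.11      ]
plate [ 0.4801247  -0.11646306  0.11      ] [ 0.48307283 -0.11903398  0.11      ]
bottle cap [ 0.636331   -0.00391559  0.105     ] red [0.54788264 0.00204936 0.118     ]
box [0.44288624 0.04230415 0.069     ]
box [ 0.4497628  -0.03432374  0.069     ]
box [ 0.33996893 -0.04145224  0.069     ]
box [0.33587106 0.0341843  0.069     ]
```

```bash
cat >> h.py <<'E'
def toolR(s): 
    w=s["ee_rot"];return Rn.from_quat([w[1],w[2],w[3],w[0]]).as_matrix()
def gp(s,d=.155): return s["position"]+toolR(s)@np.array([d,0,0])
def plan(target_gp,Rt=None,d=.155):
    """delta for reaching: first turn (tool rotvec deg), then dp in tool axes after the turn"""
    s=manip.get_state();R=toolR(s)
    if Rt is None: Rt=R
    rv=Rn.from_matrix(R.T@Rt).as_rotvec(degrees=True)
    tcp=np.array(target_gp)-Rt@np.array([d,0,0])
    D=tcp-s["position"]
    print("turn",rv.round(2),"dp before-turn axes",(R.T@D*1000).round(1),"dp after-turn axes",(Rt.T@D*1000).round(1))
def down(yaw): # tool x down, tool y at world angle yaw
    x=np.array([0,0,-1.]);y=np.array([np.cos(yaw),np.sin(yaw),0]);return np.column_stack([x,y,np.cross(x,y)])
E
python3 - <<'E'
from h import *
s=manip.get_state();R=toolR(s);print(R.round(3),np.degrees(np.arctan2(R[1,1],R[0,1])));print(gp(s))
for y in (-.035,-.035+np.pi): plan([.436,.2016,.22],down(y))
c=manip.calibration("wrist");print("cam in tool",R.T@(-c["R"].T@c["t"]-s["position"]), R.T@c["R"].T[:,2])
E
```

```text
[[-0.001  0.255  0.967]
 [-0.001  0.967 -0.255]
 [-1.    -0.001 -0.   ]] 75.2306553787965
[0.14646258 0.55563712 0.2490315 ]
turn [7.724e+01 5.000e-02 8.000e-02] dp before-turn axes [  29.3 -268.7  370.2] dp after-turn axes [ 29.  301.7 343.9]
turn [-1.0276e+02 -8.0000e-02  5.0000e-02] dp before-turn axes [  29.3 -268.7  370.2] dp after-turn axes [  29.  -301.7 -343.9]
cam in tool [ 0.03226791 -0.00019269 -0.07281295] [ 9.58442216e-01 -4.21567593e-04  2.85286418e-01]
```

```bash
cat >> h.py <<'E'
def rows(target_gp,Rt,N,d=.155):
    s=manip.get_state();R=toolR(s);rv=Rn.from_matrix(R.T@Rt).as_rotvec()
    tcp=np.array(target_gp)-Rt@np.array([d,0,0]);D=(tcp-s["position"])/N
    print("turn per row",np.degrees(rv/N).round(2),"step mm",np.linalg.norm(D)*1000)
    for k in range(N):
        Rk=R@Rn.from_rotvec(rv*k/N).as_matrix();print((Rk.T@D).round(4).tolist())
E
python3 -c "
from h import *
rows([.436,.2016,.25],down(-.035),12)"
```

```text
turn per row [6.44 0.   0.01] step mm 38.122028055091626
[-0.0001, -0.0224, 0.0308]
[-0.0001, -0.0188, 0.0332]
[-0.0001, -0.015, 0.0351]
[-0.0001, -0.0109, 0.0365]
[-0.0001, -0.0068, 0.0375]
[-0.0001, -0.0025, 0.038]
[-0.0001, 0.0018, 0.0381]
[-0.0001, 0.006, 0.0376]
[-0.0001, 0.0102, 0.0367]
[-0.0001, 0.0142, 0.0354]
[-0.0001, 0.0181, 0.0335]
[-0.0001, 0.0218, 0.0313]
```

Emit:
arm_command --targets '[{"dp":[0,-0.0224,0.0308],"turn":[6.44,0,0],"grip":1},{"dp":[0,-0.0188,0.0332],"turn":[6.44,0,0],"grip":1},{"dp":[0,-0.015,0.0351],"turn":[6.44,0,0],"grip":1},{"dp":[0,-0.0109,0.0365],"turn":[6.44,0,0],"grip":1},{"dp":[0,-0.0068,0.0375],"turn":[6.44,0,0],"grip":1},{"dp":[0,-0.0025,0.038],"turn":[6.44,0,0],"grip":1},{"dp":[0,0.0018,0.0381],"turn":[6.44,0,0],"grip":1},{"dp":[0,0.006,0.0376],"turn":[6.44,0,0],"grip":1}]'

```text
clock: 0.95
position: [0.3401, 0.3185, 0.4046]
ee_rot: [0.591, 0.388, 0.591, -0.388]
contact_force: [0.3, 0.1, 0.1]
width: 0.0855
```

Emit:
arm_command --targets '[{"dp":[0,0.0102,0.0367],"turn":[6.44,0,0],"grip":1},{"dp":[0,0.0142,0.0354],"turn":[6.44,0,0],"grip":1},{"dp":[0,0.0181,0.0335],"turn":[6.44,0,0],"grip":1},{"dp":[0,0.0218,0.0313],"turn":[6.44,0,0],"grip":1},{"dp":[0,0,0],"turn":[0,0,0],"grip":1},{"dp":[0,0,0],"turn":[0,0,0],"grip":1},{"dp":[0,0,0],"turn":[0,0,0],"grip":1}]' --grip_force 20

```text
clock: 1.65
position: [0.4352, 0.2022, 0.4045]
ee_rot: [-0.491, -0.508, -0.492, 0.509]
contact_force: [0.6, -0.3, 0.3]
width: 0.0854
```

```bash
python3 - <<'E'
from h import *
s=manip.get_state();print(s["clock"],gp(s),toolR(s).round(3),s["qpos"].round(2))
im=manip.get_image("wrist");cv2.imwrite("pics/w1.png",im[:,:,::-1])
E
```

```text
1.65 [0.43504718 0.20228352 0.24948111] [[-0.001  0.999 -0.035]
 [ 0.    -0.035 -0.999]
 [-1.    -0.001 -0.   ]] [0.29 0.13 1.7  0.   1.31 0.32]
```

View pics/w1.png

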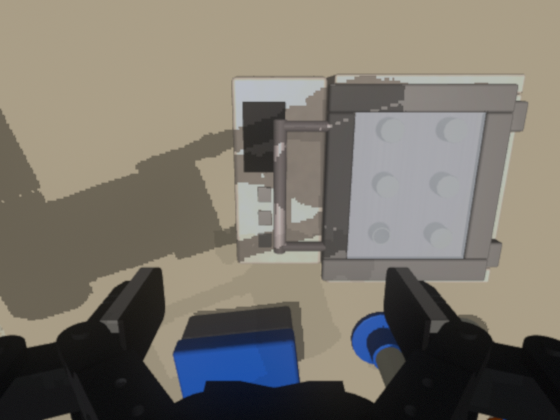

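```bash
python3 - <<'E'
from h import *
c=manip.calibration("wrist")
for u in [(280,122),(280,252),(280,187)]: print(onz(c,u,.091))
for u,z in [((332,77),.085),((521,77),.085),((236,79),.05),((239,263),.05)]: print(onz(c,u,z))
o=[(c,(332,77),(-.045,.085,.085)),(c,(521,77),(.095,.085,.085)),(c,(235,79),(-.125,.085,.05)),(c,(239,263),(-.125,-.085,.05)),(c,(323,264),(-.045,-.085,.05))]
q,r=fit(o,[.52,.2,0]);print(q,r.round(1))
im=cv2.imread("pics/w1.png");cv2.imwrite("pics/w1c.png",cv2.resize(im[60:290,220:535],None,fx=2.5,fy=2.5,interpolation=3))
E
```

```text
[0.4408221  0.25402368 0.091     ]
[0.43773804 0.15029203 0.091     ]
[0.43935858 0.20479869 0.091     ]
[0.47965195 0.28432497 0.085     ]
[0.61700119 0.27959847 0.085     ]
[0.40644674 0.28663666 0.05      ]
[0.39887431 0.1222343  0.05      ]
[ 0.52365205  0.19871942 -0.03064531] [[ 2.2 -1.1]
 [ 6.1 -1.9]
 [-5.3 -0.9]
 [-2.6  4.6]
 [-2.   3.3]]
```

View pics/w1c.png

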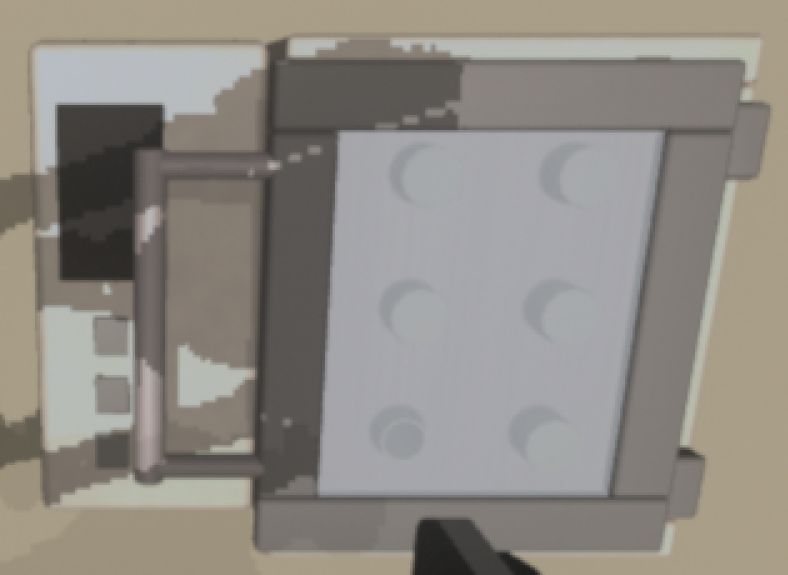

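```bash
python3 - <<'E'
from h import *
plan([.4385,.2035,.14],down(-.035)); plan([.4385,.2035,.094],down(-.035))
E
```

```text
turn [ 0.05 -0.02  0.05] dp before-turn axes [109.6   3.5  -1.1] dp after-turn axes [109.6   3.4  -1.2]
turn [ 0.05 -0.02  0.05] dp before-turn axes [155.6   3.5  -1.1] dp after-turn axes [155.6   3.4  -1.2]
```

Emit:
arm_command --targets '[{"dp":[0.02,0.0035,-0.001],"turn":[0,0,0],"grip":-0.38},{"dp":[0.03,0,0],"turn":[0,0,0],"grip":-0.38},{"dp":[0.03,0,0],"turn":[0,0,0],"grip":-0.38},{"dp":[0.025,0,0],"turn":[0,0,0],"grip":-0.38},{"dp":[0,0,0],"turn":[0,0,0],"grip":-0.38},{"dp":[0,0,0],"turn":[0,0,0],"grip":-0.38}]'

```text
clock: 2.3
position: [0.4391, 0.2034, 0.3001]
ee_rot: [-0.491, -0.508, -0.492, 0.508]
contact_force: [0.6, 0.5, 0.3]
width: 0.0264
```

```bash
python3 - <<'E'
from h import *
s=manip.get_state();print(s["clock"],gp(s),s["width"])
im=manip.get_image("wrist");cv2.imwrite("pics/w2.png",im[:,:,::-1])
plan([.4385,.2035,.094],down(-.035))
E
```

```text
2.3 [0.43903046 0.20344768 0.14506185] 0.026383717933415495
turn [ 0.04 -0.04 -0.1 ] dp before-turn axes [51.8 -1.2 -0. ] dp after-turn axes [51.8 -1.1 -0. ]
```

View pics/w2.png

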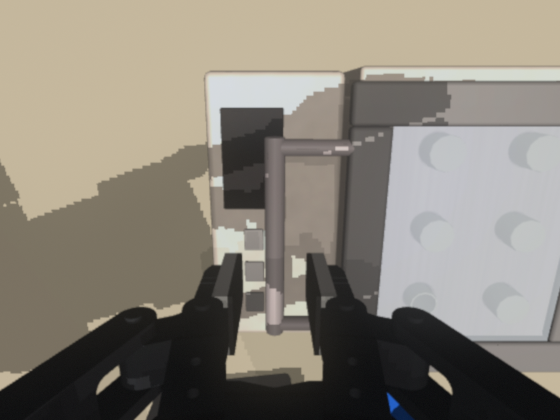

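Emit:
arm_command --targets '[{"dp":[0.02,0,0],"turn":[0,0,0],"grip":-0.38},{"dp":[0.02,0,0],"turn":[0,0,0],"grip":-0.38},{"dp":[0.011,0,0],"turn":[0,0,0],"grip":-0.38},{"dp":[0,0,0],"turn":[0,0,0],"grip":-0.38},{"dp":[0,0,0],"turn":[0,0,0],"grip":-0.9},{"dp":[0,0,0],"turn":[0,0,0],"grip":-0.9},{"dp":[0,0,0],"turn":[0,0,0],"grip":-0.9},{"dp":[0,0,0],"turn":[0,0,0],"grip":-0.9}]'

```text
clock: 3.15
position: [0.4392, 0.2028, 0.2496]
ee_rot: [0.491, 0.509, 0.491, -0.509]
contact_force: [-4.3, 1.2, 7.5]
width: 0.0088
```

```bash
python3 - <<'E'
from h import *
s=manip.get_state();print(s["clock"],gp(s),s["width"],s["contact_force"])
im=manip.get_image("wrist");cv2.imwrite("pics/w3.png",im[:,:,::-1])
E
```

```text
3.15 [0.43927535 0.20296426 0.09462533] 0.008779694941230503 [-4.34161035  1.17246957  7.52302986]
```

View pics/w3.png

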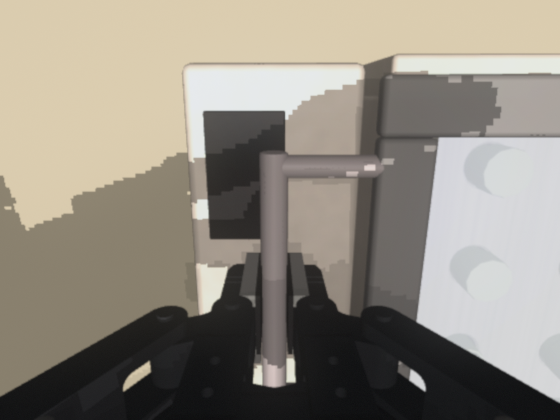

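```bash
python3 - <<'E'
import numpy as np
r=.170;f=.0235
th=np.linspace(0,1.78,25)+f
x=-r*np.cos(th);z=r*np.sin(th)
print(np.c_[-np.diff(z),np.diff(x)].round(4).tolist())
E
```

```text
[[-0.0126, 0.0008], [-0.0125, 0.0017], [-0.0123, 0.0026], [-0.0121, 0.0035], [-0.0118, 0.0044], [-0.0115, 0.0053], [-0.011, 0.0061], [-0.0105, 0.0069], [-0.01, 0.0077], [-0.0094, 0.0084], [-0.0088, 0.0091], [-0.0081, 0.0097], [-0.0073, 0.0103], [-0.0065, 0.0108], [-0.0057, 0.0112], [-0.0049, 0.0116], [-0.004, 0.012], [-0.0031, 0.0122], [-0.0022, 0.0124], [-0.0013, 0.0125], [-0.0003, 0.0126], [0.0006, 0.0126], [0.0015, 0.0125], [0.0025, 0.0124]]
```

Emit:
arm_command --targets '[{"dp":[-0.0126,0.0008,0],"turn":[0,0,0],"grip":-0.9},{"dp":[-0.0125,0.0017,0],"turn":[0,0,0],"grip":-0.9},{"dp":[-0.0123,0.0026,0],"turn":[0,0,0],"grip":-0.9},{"dp":[-0.0121,0.0035,0],"turn":[0,0,0],"grip":-0.9},{"dp":[-0.0118,0.0044,0],"turn":[0,0,0],"grip":-0.9},{"dp":[-0.0115,0.0053,0],"turn":[0,0,0],"grip":-0.9}]'

```text
clock: 3.8
position: [0.4566, 0.2022, 0.3214]
ee_rot: [-0.49, -0.508, -0.492, 0.51]
contact_force: [-3.3, 2.5, -1.6]
width: 0.0087
```

```bash
python3 - <<'E'
from h import *
s=manip.get_state();print(s["clock"],gp(s),s["width"],s["contact_force"],s["moment"])
im=manip.get_image("wrist");cv2.imwrite("pics/w4.png",im[:,:,::-1])
E
```

```text
3.8 [0.45600905 0.20233238 0.16637527] 0.008746948453624268 [-3.29200317  2.46650019 -1.59412015] [ 0.35452536  0.62534682 -0.05374838]
```

View pics/w4.png

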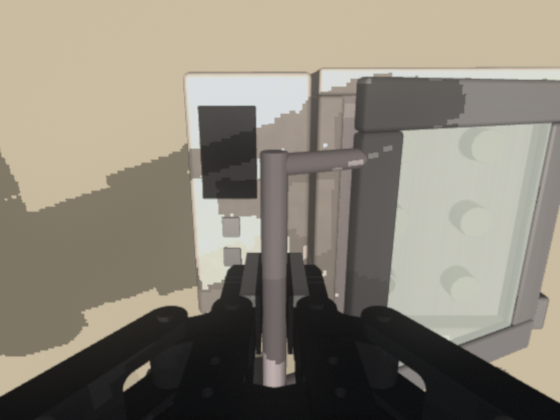

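Lid is following, held at the bar (col 275). Continue.

Emit:
arm_command --targets '[{"dp":[-0.011,0.0061,0],"turn":[0,0,0],"grip":-0.9},{"dp":[-0.0105,0.0069,0],"turn":[0,0,0],"grip":-0.9},{"dp":[-0.01,0.0077,0],"turn":[0,0,0],"grip":-0.9},{"dp":[-0.0094,0.0084,0],"turn":[0,0,0],"grip":-0.9},{"dp":[-0.0088,0.0091,0],"turn":[0,0,0],"grip":-0.9},{"dp":[-0.0081,0.0097,0],"turn":[0,0,0],"grip":-0.9}]'

```text
clock: 4.45
position: [0.5023, 0.2006, 0.3802]
ee_rot: [-0.488, -0.506, -0.494, 0.511]
contact_force: [-14.1, 2.2, 11.1]
width: 0.0091
```

Emit:
arm_command --targets '[{"dp":[-0.0073,0.0103,0],"turn":[0,0,0],"grip":-0.9},{"dp":[-0.0065,0.0108,0],"turn":[0,0,0],"grip":-0.9},{"dp":[-0.0057,0.0112,0],"turn":[0,0,0],"grip":-0.9},{"dp":[-0.0049,0.0116,0],"turn":[0,0,0],"grip":-0.9},{"dp":[-0.004,0.012,0],"turn":[0,0,0],"grip":-0.9},{"dp":[-0.0031,0.0122,0],"turn":[0,0,0],"grip":-0.9}]'

```text
clock: 5.05
position: [0.5734, 0.1981, 0.4136]
ee_rot: [0.491, 0.51, 0.491, -0.508]
contact_force: [-4.2, 1.7, 4.4]
width: 0.0089
```

```bash
python3 - <<'E'
from h import *
s=manip.get_state();print(s["clock"],gp(s),s["width"],s["contact_force"],s["moment"])
im=manip.get_image("wrist");im2=manip.get_image("scene");cv2.imwrite("pics/w5.png",np.hstack([cv2.resize(im,(400,300)),cv2.resize(im2[150:300,250:450],(400,300))])[:,:,::-1])
E
```

```text
5.05 [0.57369523 0.19833265 0.25861142] 0.008852594911381441 [-4.16524739  1.67206862  4.38199229] [0.25116058 0.754137   0.06421744]
```

View pics/w5.png

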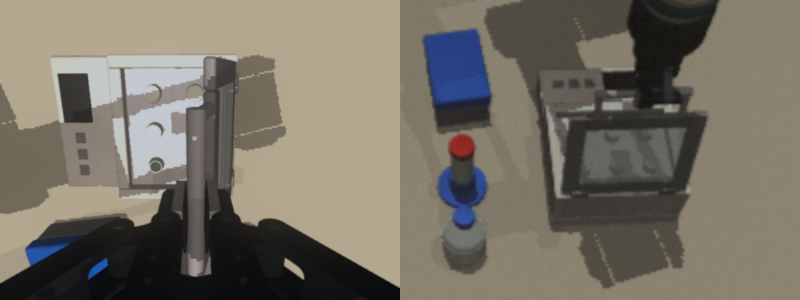

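Emit:
arm_command --targets '[{"dp":[-0.0022,0.0124,0],"turn":[0,0,0],"grip":-0.9},{"dp":[-0.0013,0.0125,0],"turn":[0,0,0],"grip":-0.9},{"dp":[-0.0003,0.0126,0],"turn":[0,0,0],"grip":-0.9},{"dp":[0.0006,0.0126,0],"turn":[0,0,0],"grip":-0.9},{"dp":[0.0015,0.0125,0],"turn":[0,0,0],"grip":-0.9},{"dp":[0.0025,0.0124,0],"turn":[0,0,0],"grip":-0.9},{"dp":[0,0,0],"turn":[0,0,0],"grip":-0.9}]'

```text
clock: 5.85
position: [0.6513, 0.1954, 0.4095]
ee_rot: [0.492, 0.51, 0.49, -0.507]
contact_force: [2.8, 4.4, 2.8]
width: 0.0087
```

```bash
python3 - <<'E'
from h import *
s=manip.get_state();print(s["clock"],gp(s),s["width"],s["contact_force"],s["moment"])
im=manip.get_image("wrist");im2=manip.get_image("scene");cv2.imwrite("pics/w6.png",np.hstack([cv2.resize(im,(400,300)),cv2.resize(im2[150:300,250:450],(400,300))])[:,:,::-1])
E
```

```text
5.85 [0.65205973 0.19558071 0.25451865] 0.008665556071338263 [2.82872878 4.36790851 2.78641526] [ 0.60501458 -0.38507058  0.02588381]
```

View pics/w6.png

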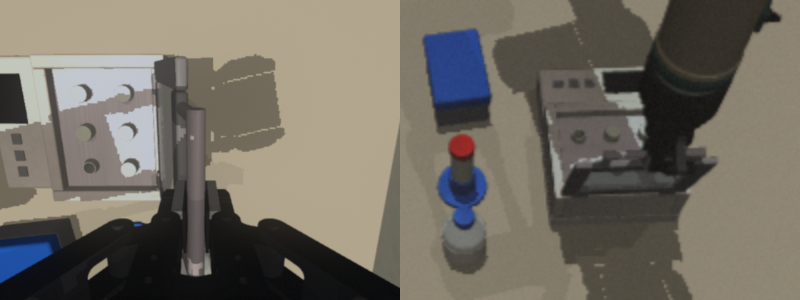

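Emit:
arm_command --targets '[{"dp":[0,0,0],"turn":[0,0,0],"grip":-0.4},{"dp":[0,0,0],"turn":[0,0,0],"grip":-0.4},{"dp":[0,0,0],"turn":[0,0,0],"grip":-0.4},{"dp":[-0.015,0,0],"turn":[0,0,0],"grip":-0.4},{"dp":[-0.02,0,0],"turn":[0,0,0],"grip":-0.4},{"dp":[-0.025,0,0],"turn":[0,0,0],"grip":-0.4},{"dp":[0,0,0],"turn":[0,0,0],"grip":-0.4}]'

```text
clock: 6.65
position: [0.6486, 0.1948, 0.4737]
ee_rot: [0.492, 0.511, 0.489, -0.507]
contact_force: [-0.1, -0.1, 0.7]
width: 0.0261
```

```bash
python3 - <<'E'
from h import *
s=manip.get_state();print(s["clock"],gp(s),s["width"],s["contact_force"],s["qpos"].round(2))
plan([.52,.2,.31],down(-.035))
E
```

```text
6.65 [0.64962413 0.19489865 0.31874966] 0.02606674447712692 [-0.12427737 -0.11993306  0.71444787] [ 0.19  0.41  1.14 -0.    1.59  0.23]
turn [-0.06 -0.04 -0.36] dp before-turn axes [   7.9 -128.8   -0.5] dp after-turn axes [   8.7 -128.7   -0.7]
```

Emit:
arm_command --targets '[{"dp":[0,-0.03,0],"turn":[0,0,-0.36],"grip":0},{"dp":[0,-0.035,0],"turn":[0,0,0],"grip":0},{"dp":[0,-0.035,0],"turn":[0,0,0],"grip":0},{"dp":[0,-0.029,0],"turn":[0,0,0],"grip":0},{"dp":[0,0,0],"turn":[0,0,0],"grip":0},{"dp":[0,0,0],"turn":[0,0,0],"grip":0}]'

```text
clock: 7.25
position: [0.5189, 0.1996, 0.4703]
ee_rot: [-0.49, -0.507, -0.493, 0.51]
contact_force: [0.7, -0.4, 0.2]
width: 0.043
```

```bash
python3 - <<'E'
from h import *
s=manip.get_state();print(s["clock"],gp(s),s["qd"].round(3))
print(manip.calibration("wrist"))
im=manip.get_image("wrist");cv2.imwrite("pics/w7.png",im[:,:,::-1])
im=manip.get_image("scene");cv2.imwrite("pics/s7.png",im[:,:,::-1])
E
```

```text
7.25 [0.51798064 0.19950732 0.31533321] [-0.01   0.028 -0.034  0.001 -0.005 -0.001]
{'fx': 374.33753728832414, 'fy': 374.33753728832414, 'cx': 273.87575369667746, 'cy': 204.0485382216198, 'R': array([[ 0.99934515, -0.03572628, -0.00573577],
       [-0.03259893, -0.95774515,  0.28576484],
       [-0.01570272, -0.28539073, -0.95828261]]), 't': array([-0.508362  ,  0.15217371,  0.50552051])}
```

View pics/w7.png

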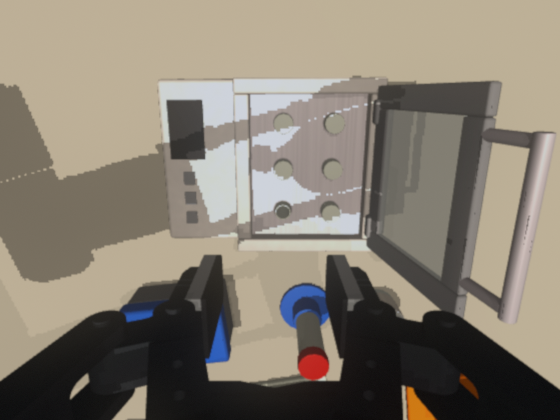

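View pics/s7.png

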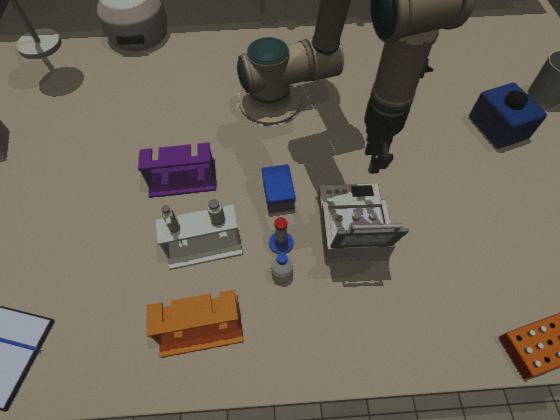

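```bash
python3 - <<'E'
import cv2
im=cv2.imread("pics/w7.png");cv2.imwrite("pics/w7c.png",cv2.resize(im[70:260,155:395],None,fx=3.3,fy=3.1,interpolation=3))
cv2.imwrite("pics/w7d.png",cv2.resize(im[195:230,260:310],None,fx=12,fy=12,interpolation=3))
E
```

```text
(no output)
```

View pics/w7c.png

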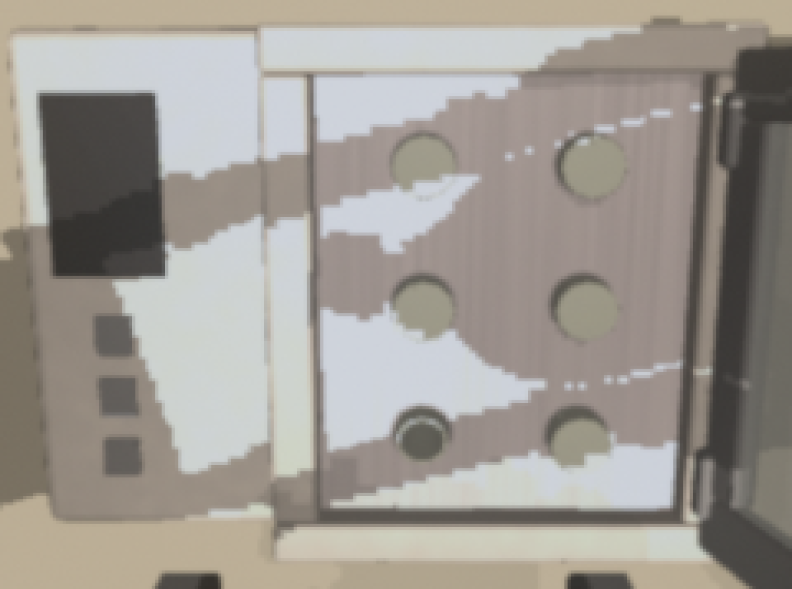

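View pics/w7d.png

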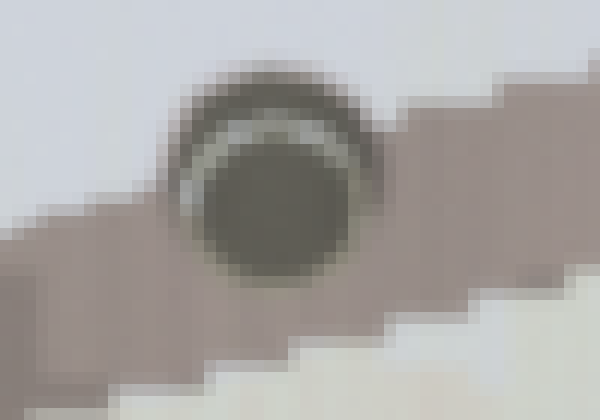

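```bash
cat > m.py <<'E'
from h import *
c=manip.calibration("wrist")
T=manip.calibration("top");S=manip.calibration("scene")
o=[(c,(233.8,79),(-.045,.085,.085)),(c,(238.3,250),(-.045,-.085,.085)),(c,(387.7,78),(.095,.085,.085)),(c,(158,80.6),(-.125,.085,.05)),(c,(171.7,237.1),(-.125,-.085,.05)),(c,(282.9,211.4),(.001,-.044,.079))]
q,r=fit(o,[.52,.2,0]);print(q,r.round(1))
print("mouth",onz(c,(282.9,211.4),.079))
R=Rn.from_euler('z',q[2]).as_matrix();print("mouth fit",R@[.001,-.044,.079]+[q[0],q[1],0])
q=[ 0.52232665 , 0.20044629 ,-0.03351825];R=Rn.from_euler('z',q[2]).as_matrix();print("mouth fit",R@[.001,-.044,.079]+[q[0],q[1],0])
E
python3 m.py
```

```text
[ 0.52645877  0.19969683 -0.03551678] [[-0.4 -1.7]
 [ 0.3  2.5]
 [ 2.6 -0.9]
 [-1.9 -1.8]
 [-1.8  2.5]
 [ 0.8  1.3]]
mouth [0.52509322 0.15704208 0.079     ]
mouth fit [0.52589573 0.15568907 0.079     ]
mouth fit [0.52185156 0.15643749 0.079     ]
```

```bash
python3 -c "
from h import *
rows([.535,-.262,.34],down(np.radians(97.5)),14)"
```

```text
turn per row [-7.11 -0.02  0.02] step mm 33.03406880518212
[-0.0018, 0.0022, 0.0329]
[-0.0018, -0.0019, 0.0329]
[-0.0018, -0.0059, 0.0325]
[-0.0017, -0.0099, 0.0315]
[-0.0017, -0.0137, 0.03]
[-0.0017, -0.0173, 0.0281]
[-0.0017, -0.0207, 0.0257]
[-0.0017, -0.0237, 0.023]
[-0.0017, -0.0263, 0.0199]
[-0.0017, -0.0286, 0.0164]
[-0.0017, -0.0304, 0.0128]
[-0.0017, -0.0318, 0.0089]
[-0.0018, -0.0326, 0.0049]
[-0.0018, -0.033, 0.0008]
```

Emit:
arm_command --targets '[{"dp":[-0.0018,0.0022,0.0329],"turn":[-7.11,0,0],"grip":0.3},{"dp":[-0.0018,-0.0019,0.0329],"turn":[-7.11,0,0],"grip":0.3},{"dp":[-0.0018,-0.0059,0.0325],"turn":[-7.11,0,0],"grip":0.3},{"dp":[-0.0017,-0.0099,0.0315],"turn":[-7.11,0,0],"grip":0.3},{"dp":[-0.0017,-0.0137,0.03],"turn":[-7.11,0,0],"grip":0.3},{"dp":[-0.0017,-0.0173,0.0281],"turn":[-7.11,0,0],"grip":0.3},{"dp":[-0.0017,-0.0207,0.0257],"turn":[-7.11,0,0],"grip":0.3}]'

```text
clock: 8.05
position: [0.5281, -0.0331, 0.4821]
ee_rot: [0.658, 0.253, 0.662, -0.254]
contact_force: [-0.0, -0.3, -0.5]
width: 0.0552
```

Emit:
arm_command --targets '[{"dp":[-0.0017,-0.0237,0.023],"turn":[-7.11,0,0],"grip":0.3},{"dp":[-0.0017,-0.0263,0.0199],"turn":[-7.11,0,0],"grip":0.3},{"dp":[-0.0017,-0.0286,0.0164],"turn":[-7.11,0,0],"grip":0.3},{"dp":[-0.0017,-0.0304,0.0128],"turn":[-7.11,0,0],"grip":0.3},{"dp":[-0.0017,-0.0318,0.0089],"turn":[-7.11,0,0],"grip":0.3},{"dp":[-0.0018,-0.0326,0.0049],"turn":[-7.11,0,0],"grip":0.3},{"dp":[-0.0018,-0.033,0.0008],"turn":[-7.11,0,0],"grip":0.3},{"dp":[0,0,0],"turn":[0,0,0],"grip":0.3}]'

```text
clock: 8.85
position: [0.5354, -0.2669, 0.4932]
ee_rot: [0.703, -0.045, 0.708, 0.044]
contact_force: [0.6, 0.2, 0.3]
width: 0.0557
```

Emit:
arm_command --targets '[{"dp":[0,0,0],"turn":[0,0,0],"grip":0.3},{"dp":[0,0,0],"turn":[0,0,0],"grip":0.3}]'

```text
clock: 9.05
position: [0.5348, -0.2618, 0.4941]
ee_rot: [0.703, -0.045, 0.708, 0.047]
contact_force: [-0.5, 0.4, 0.3]
width: 0.0552
```

```bash
python3 - <<'E'
from h import *
s=manip.get_state();print(s["clock"],gp(s),s["qd"].round(3),s["qpos"].round(2));R=toolR(s);print(R.round(3))
im=manip.get_image("wrist");cv2.imwrite("pics/w8.png",im[:,:,::-1])
E
```

```text
9.05 [ 0.53375417 -0.26155672  0.33909788] [ 0.014 -0.015  0.005 -0.002 -0.    -0.004] [-0.57  0.28  1.29 -0.    1.58 -2.27]
[[-0.007 -0.13   0.992]
 [ 0.001  0.992  0.13 ]
 [-1.     0.002 -0.007]]
```

View pics/w8.png

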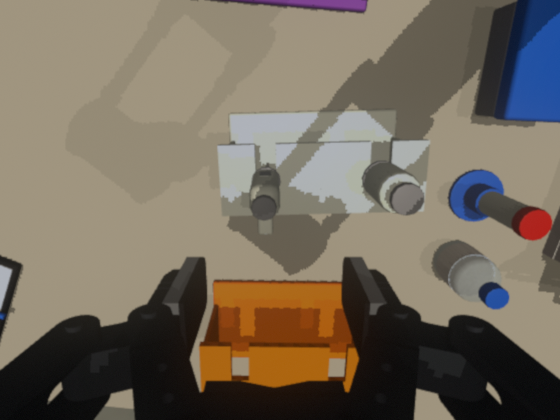

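```bash
python3 - <<'E'
import cv2
im=cv2.imread("pics/w8.png");cv2.imwrite("pics/w8c.png",cv2.resize(im[100:250,210:440],None,fx=3.4,fy=3.4,interpolation=3))
cv2.imwrite("pics/w8d.png",cv2.resize(im[130:240,220:310],None,fx=5.4,fy=5.4,interpolation=3))
E
```

```text
(no output)
```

View pics/w8c.png

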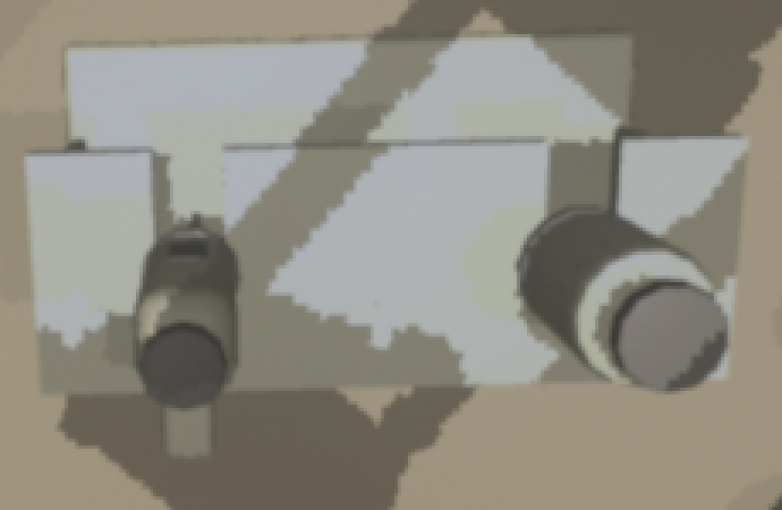

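View pics/w8d.png

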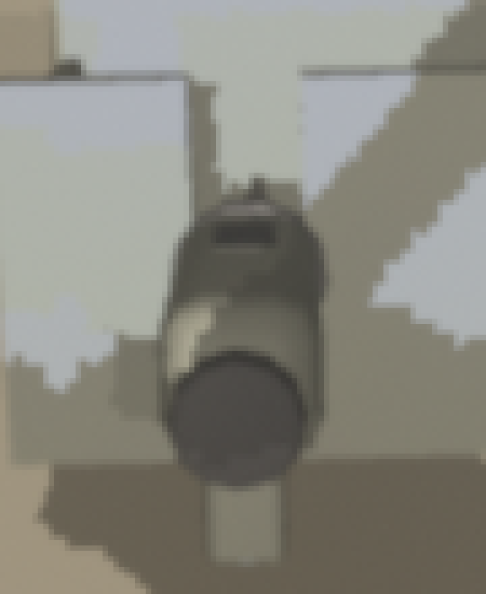

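```bash
python3 - <<'E'
from h import *
c=manip.calibration("wrist");T=manip.calibration("top");S=manip.calibration("scene")
P=[onz(c,u,.11) for u in [(217.4,144.7),(430,140.3),(221.8,215.6),(423.8,211.2)]]
for p in P:print(p.round(4))
for a,b in ((0,1),(2,3)):
    d=P[b]-P[a];print("yaw",np.degrees(np.arctan2(-d[0],d[1])),np.linalg.norm(d))
a=(263.9,207.4);b=(381.6,209.7);e=(165.4,208.1)
print(tri([(c,a),(T,b),(S,e)]),tri([(c,a),(T,b)]),tri([(c,a),(S,e)]))
for z in(.195,.203):print(onz(c,a,z),onz(T,b,z),onz(S,e,z))
print("spare",onz(c,(210+672/3.4,100+335/3.4),.188))
E
```

```text
[ 0.5132 -0.3171  0.11  ]
[ 0.4833 -0.1204  0.11  ]
[ 0.5823 -0.3066  0.11  ]
[ 0.5519 -0.1094  0.11  ]
yaw 8.651523788446864 0.19898107261901027
yaw 8.766095828944982 0.199532299665526
(array([ 0.54021607, -0.26723813,  0.20320421]), array([ 0.44538857, -0.18822617,  0.80550734, -0.47197052, -0.56078705,
        0.32168885])) (array([ 0.54188313, -0.26738227,  0.19768965]), array([ 0.14562055, -0.21136641,  0.40691056, -0.74195321])) (array([ 0.54019858, -0.26739012,  0.20368094]), array([ 0.22426679, -0.04792206, -0.67817812,  0.21228282]))
[ 0.54286845 -0.26743417  0.195     ] [ 0.5405118  -0.26689546  0.195     ] [ 0.53421739 -0.26847018  0.195     ]
[ 0.54046042 -0.26753744  0.203     ] [ 0.53904468 -0.26529872  0.203     ] [ 0.53930384 -0.26606681  0.203     ]
spare [ 0.52378369 -0.15975173  0.188     ]
```

```bash
python3 - <<'E'
from h import *
plan([.5405,-.267,.225],down(np.radians(98.7)));plan([.5405,-.267,.173],down(np.radians(98.7)))
E
```

```text
turn [-1.2  -0.37 -0.12] dp before-turn axes [114.3  -6.6   5.7] dp after-turn axes [114.4  -6.5   4.8]
turn [-1.2  -0.37 -0.12] dp before-turn axes [166.3  -6.7   6. ] dp after-turn axes [166.4  -6.5   4.8]
```

Emit:
arm_command --targets '[{"dp":[0,-0.0065,0.0055],"turn":[-1.2,-0.37,-0.12],"grip":0.3},{"dp":[0.03,0,0],"turn":[0,0,0],"grip":0.3},{"dp":[0.03,0,0],"turn":[0,0,0],"grip":0.3},{"dp":[0.025,0,0],"turn":[0,0,0],"grip":0.3},{"dp":[0.015,0,0],"turn":[0,0,0],"grip":0.3},{"dp":[0,0,0],"turn":[0,0,0],"grip":0.3},{"dp":[0,0,0],"turn":[0,0,0],"grip":0.3}]' --grip_force 40

```text
clock: 9.8
position: [0.5414, -0.2675, 0.3952]
ee_rot: [0.705, -0.054, 0.705, 0.053]
contact_force: [0.1, 0.5, 0.1]
width: 0.0557
```

```bash
python3 - <<'E'
from h import *
s=manip.get_state();print(s["clock"],gp(s),s["qd"].round(3));R=toolR(s);print(R.round(3))
plan([.5405,-.267,.173],down(np.radians(98.7)))
im=manip.get_image("wrist");cv2.imwrite("pics/w9.png",im[:,:,::-1])
E
```

```text
9.8 [ 0.541563   -0.26775057  0.24015609] [-0.003 -0.014 -0.025  0.001  0.001  0.002]
[[ 0.001 -0.152  0.988]
 [-0.001  0.988  0.152]
 [-1.    -0.001  0.001]]
turn [0.05 0.06 0.08] dp before-turn axes [67.2  0.8 -0.8] dp after-turn axes [67.2  0.7 -0.8]
```

View pics/w9.png

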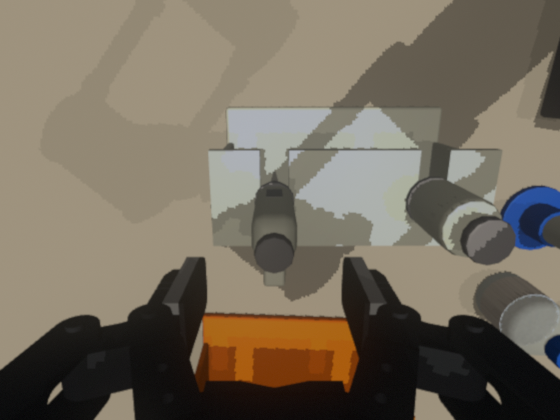

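```bash
python3 - <<'E'
from h import *
c=manip.calibration("wrist");print(onz(c,(274,251),.203),proj(c,[.5405,-.267,.203]))
E
```

```text
[ 0.53961932 -0.26855941  0.203     ] [277.02306925 253.19504111]
```

Emit:
arm_command --targets '[{"dp":[0.02,0.0005,-0.0005],"turn":[0,0,0],"grip":0.3},{"dp":[0.02,0,0],"turn":[0,0,0],"grip":0.3},{"dp":[0.017,0,0],"turn":[0,0,0],"grip":0.3},{"dp":[0.01,0,0],"turn":[0,0,0],"grip":0.3},{"dp":[0,0,0],"turn":[0,0,0],"grip":0.3},{"dp":[0,0,0],"turn":[0,0,0],"grip":0.3}]'

```text
clock: 10.45
position: [0.5408, -0.2676, 0.3288]
ee_rot: [0.706, -0.054, 0.704, 0.053]
contact_force: [1.1, 0.1, -0.2]
width: 0.0554
```

```bash
python3 - <<'E'
from h import *
s=manip.get_state();print(s["clock"],gp(s),s["contact_force"])
im=manip.get_image("wrist");cv2.imwrite("pics/w10.png",im[:,:,::-1])
E
```

```text
10.45 [ 0.54108832 -0.26791633  0.1737585 ] [ 1.14851142  0.08378926 -0.21111353]
```

View pics/w10.png

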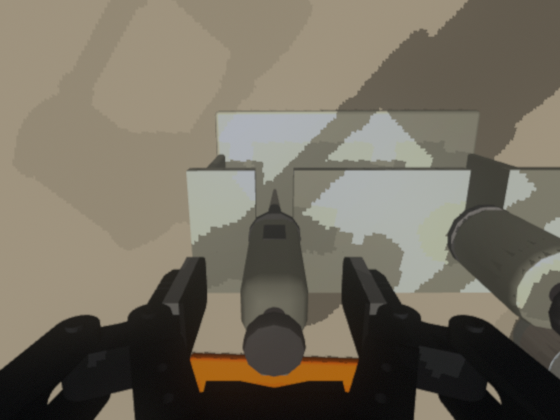

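Emit:
arm_command --targets '[{"dp":[0,0,0],"turn":[0,0,0],"grip":-0.6},{"dp":[0,0,0],"turn":[0,0,0],"grip":-0.6},{"dp":[0,0,0],"turn":[0,0,0],"grip":-0.6},{"dp":[0,0,0],"turn":[0,0,0],"grip":-0.6},{"dp":[0,0,0],"turn":[0,0,0],"grip":-0.6}]'

```text
clock: 11.0
position: [0.5405, -0.2676, 0.3285]
ee_rot: [0.706, -0.054, 0.705, 0.053]
contact_force: [-0.8, 1.0, 5.1]
width: 0.0236
```

```bash
python3 - <<'E'
from h import *
s=manip.get_state();print(s["clock"],gp(s),s["contact_force"],s["width"])
im=manip.get_image("wrist");cv2.imwrite("pics/w11.png",im[:,:,::-1])
E
```

```text
11.0 [ 0.5407326  -0.26784012  0.17349355] [-0.81408622  0.96447511  5.12147329] 0.023625242336787325
```

View pics/w11.png

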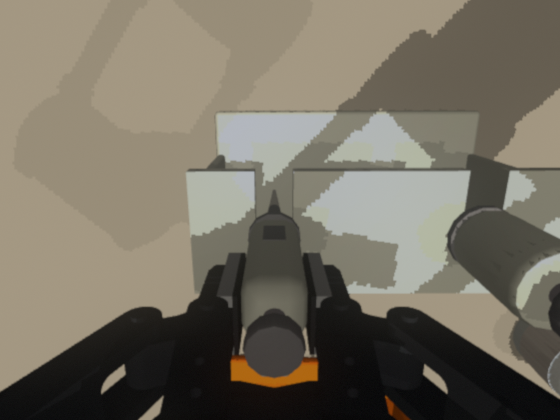

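Emit:
arm_command --targets '[{"dp":[-0.004,0,0],"turn":[0,0,0],"grip":-0.6},{"dp":[-0.008,0,0],"turn":[0,0,0],"grip":-0.6},{"dp":[-0.01,0,0],"turn":[0,0,0],"grip":-0.6},{"dp":[-0.01,0,0],"turn":[0,0,0],"grip":-0.6},{"dp":[0,0,0],"turn":[0,0,0],"grip":-0.6}]'

```text
clock: 11.55
position: [0.5408, -0.2677, 0.3618]
ee_rot: [0.706, -0.055, 0.704, 0.052]
contact_force: [-0.4, 0.3, -0.6]
width: 0.0237
```

```bash
python3 - <<'E'
from h import *
s=manip.get_state();print(s["clock"],gp(s),s["contact_force"],s["width"])
im=manip.get_image("wrist");cv2.imwrite("pics/w12.png",im[:,:,::-1])
E
```

```text
11.55 [ 0.54136548 -0.26815129  0.20679763] [-0.35322921  0.33853099 -0.6313275 ] 0.02368655994996921
```

View pics/w12.png

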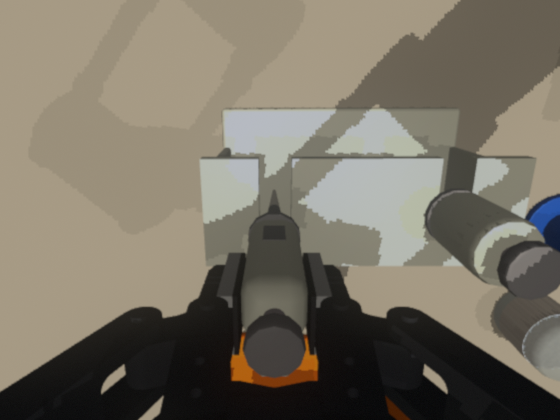

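Emit:
arm_command --targets '[{"dp":[-0.02,0,0],"turn":[0,0,0],"grip":-0.6},{"dp":[-0.025,0,0],"turn":[0,0,0],"grip":-0.6},{"dp":[-0.03,0,0],"turn":[0,0,0],"grip":-0.6},{"dp":[-0.03,0,0],"turn":[0,0,0],"grip":-0.6},{"dp":[-0.03,0,0],"turn":[0,0,0],"grip":-0.6},{"dp":[-0.025,0,0],"turn":[0,0,0],"grip":-0.6},{"dp":[-0.02,0,0],"turn":[0,0,0],"grip":-0.6},{"dp":[0,0,0],"turn":[0,0,0],"grip":-0.6}]'

```text
clock: 12.4
position: [0.5403, -0.2673, 0.5425]
ee_rot: [0.707, -0.055, 0.703, 0.052]
contact_force: [0.1, -0.2, -0.8]
width: 0.0235
```

```bash
python3 - <<'E'
from h import *
s=manip.get_state();print(s["clock"],gp(s),s["contact_force"],s["width"],s["qpos"].round(2));print(toolR(s).round(3))
for n in("wrist","scene"):
    im=manip.get_image(n);cv2.imwrite(f"pics/{n}13.png",im[:,:,::-1])
rows([.524,.1565,.385],down(np.radians(85)),16)
E
```

```text
12.4 [ 0.541112   -0.26788294  0.3875191 ] [ 0.10478666 -0.15159095 -0.75535527] 0.023531591097770848 [-0.57  0.28  1.17 -0.    1.69 -2.3 ]
[[ 0.005 -0.151  0.989]
 [-0.004  0.989  0.151]
 [-1.    -0.005  0.005]]
turn per row [ 0.86 -0.    0.  ] step mm 26.499717184783226
[-0.0001, 0.0263, 0.003]
[-0.0001, 0.0264, 0.0026]
[-0.0001, 0.0264, 0.0022]
[-0.0001, 0.0264, 0.0018]
[-0.0001, 0.0265, 0.0014]
[-0.0001, 0.0265, 0.001]
[-0.0001, 0.0265, 0.0006]
[-0.0001, 0.0265, 0.0002]
[-0.0001, 0.0265, -0.0002]
[-0.0001, 0.0265, -0.0006]
[-0.0001, 0.0265, -0.0009]
[-0.0001, 0.0265, -0.0013]
[-0.0001, 0.0264, -0.0017]
[-0.0001, 0.0264, -0.0021]
[-0.0001, 0.0264, -0.0025]
[-0.0001, 0.0263, -0.0029]
```

View pics/wrist13.png

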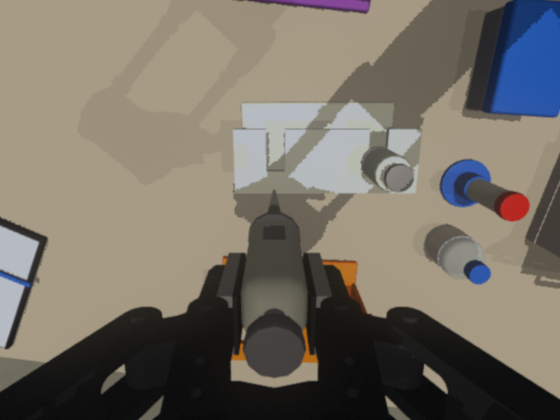

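View pics/scene13.png

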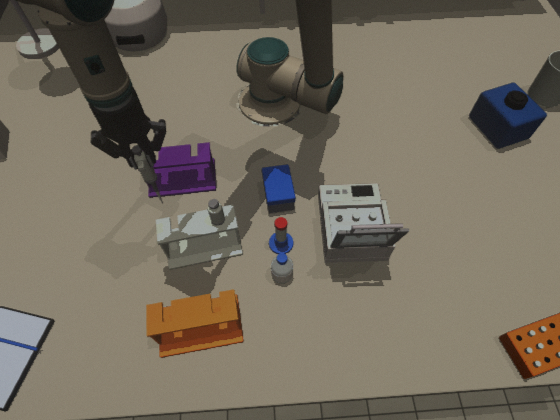

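Emit:
arm_command --targets '[{"dp":[0,0.015,0.0015],"turn":[0.5,0,0],"grip":-0.6},{"dp":[0,0.0264,0.0028],"turn":[0.9,0,0],"grip":-0.6},{"dp":[0,0.0264,0.0024],"turn":[0.9,0,0],"grip":-0.6},{"dp":[0,0.0264,0.002],"turn":[0.9,0,0],"grip":-0.6},{"dp":[0,0.0265,0.0016],"turn":[0.9,0,0],"grip":-0.6},{"dp":[0,0.0265,0.0012],"turn":[0.9,0,0],"grip":-0.6},{"dp":[0,0.0265,0.0008],"turn":[0.9,0,0],"grip":-0.6},{"dp":[0,0.0265,0.0004],"turn":[0.9,0,0],"grip":-0.6}]'

```text
clock: 13.3
position: [0.5321, -0.0646, 0.5379]
ee_rot: [0.706, -0.011, 0.708, 0.012]
contact_force: [0.6, 0.2, -0.2]
width: 0.0236
```

Emit:
arm_command --targets '[{"dp":[0,0.0265,0],"turn":[0.9,0,0],"grip":-0.6},{"dp":[0,0.0265,-0.0004],"turn":[0.9,0,0],"grip":-0.6},{"dp":[0,0.0265,-0.0008],"turn":[0.9,0,0],"grip":-0.6},{"dp":[0,0.0265,-0.0012],"turn":[0.9,0,0],"grip":-0.6},{"dp":[0,0.0264,-0.0016],"turn":[0.9,0,0],"grip":-0.6},{"dp":[0,0.0264,-0.002],"turn":[0.9,0,0],"grip":-0.6},{"dp":[0,0.0264,-0.0024],"turn":[0.9,0,0],"grip":-0.6},{"dp":[0,0.022,-0.0024],"turn":[0.5,0,0],"grip":-0.6}]'

```text
clock: 14.1
position: [0.5253, 0.143, 0.5377]
ee_rot: [0.705, 0.03, 0.708, -0.03]
contact_force: [-0.2, -0.5, -0.9]
width: 0.0239
```

Emit:
arm_command --targets '[{"dp":[0,0,0],"turn":[0,0,0],"grip":-0.6},{"dp":[0,0,0],"turn":[0,0,0],"grip":-0.6}]'

```text
clock: 14.3
position: [0.5257, 0.1415, 0.5381]
ee_rot: [0.706, 0.029, 0.707, -0.03]
contact_force: [0.2, 0.2, -0.0]
width: 0.0232
```

```bash
python3 - <<'E'
from h import *
s=manip.get_state();print(s["clock"],gp(s),s["contact_force"],s["width"],s["qpos"].round(2));print(toolR(s).round(3))
c=manip.calibration("wrist")
for n in("wrist","scene","top"):
    im=manip.get_image(n);cv2.imwrite(f"pics/{n}14.png",im[:,:,::-1])
print("tip predicted px",proj(c,gp(s,.315)))
plan([.524,.1565,.385],down(np.radians(85)))
E
```

```text
14.3 [0.52539778 0.14118499 0.38309328] [ 0.21890969  0.16057555 -0.03941512] 0.02322025295524303 [ 0.14  0.19  1.31 -0.    1.65 -1.35]
[[-0.002  0.084  0.996]
 [-0.002  0.996 -0.084]
 [-1.    -0.002 -0.002]]
tip predicted px [274.24846145 190.15771943]
turn [ 0.04 -0.03  0.08] dp before-turn axes [-1.2 16.  -3.6] dp after-turn axes [-1.2 16.  -3.6]
```

View pics/wrist14.png

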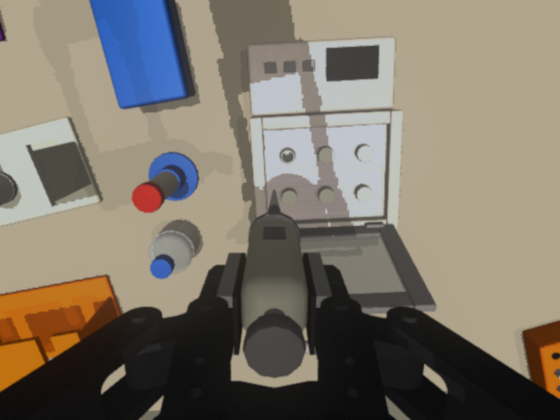

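View pics/scene14.png

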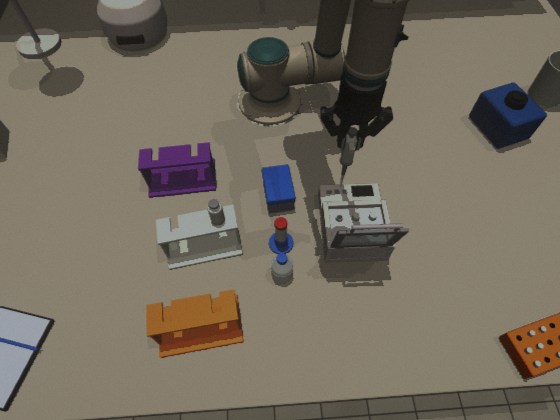

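View pics/top14.png

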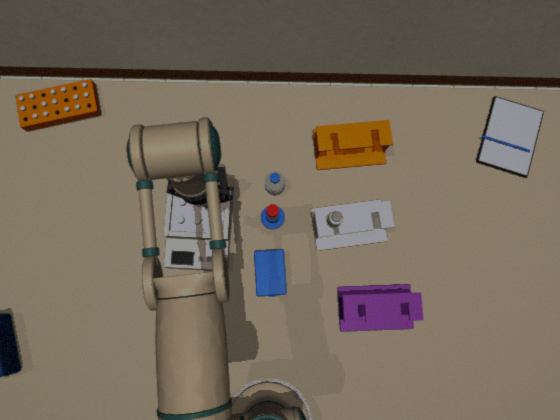

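```bash
python3 - <<'E'
import cv2
im=cv2.imread("pics/wrist14.png");cv2.imwrite("pics/w14c.png",cv2.resize(im[135:215,255:315],None,fx=9,fy=7,interpolation=3))
E
```

```text
(no output)
```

View pics/w14c.png

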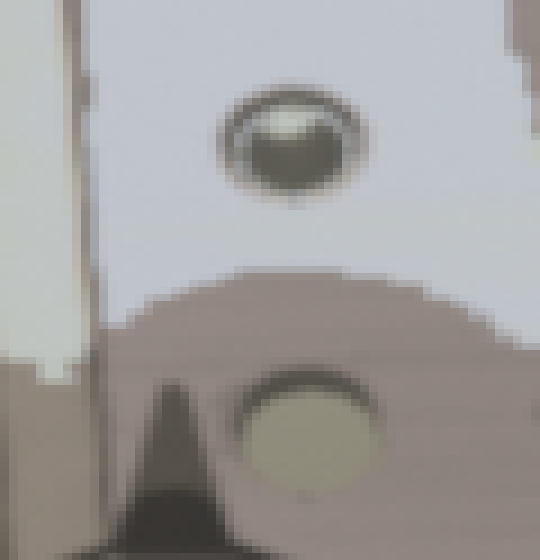

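```bash
python3 - <<'E'
from h import *
c=manip.calibration("wrist");s=manip.get_state()
print("mouth",onz(c,(287.7,156),.079),"tip",gp(s,.315))
E
```

```text
mouth [0.52416773 0.15529218 0.079     ] tip [0.52601187 0.13977597 0.2238285 ]
```

```bash
python3 - <<'E'
from h import *
plan([.524,.1558,.13],down(np.radians(85)),d=.315)
E
```

```text
turn [ 0.04 -0.03  0.08] dp before-turn axes [93.8 15.5 -3.5] dp after-turn axes [93.8 15.3 -3.5]
```

Emit:
arm_command --targets '[{"dp":[0,0.008,-0.0018],"turn":[0,0,0],"grip":-0.6},{"dp":[0.01,0.0078,-0.0018],"turn":[0,0,0.0],"grip":-0.6},{"dp":[0.02,0,0],"turn":[0,0,0],"grip":-0.6},{"dp":[0.02,0,0],"turn":[0,0,0],"grip":-0.6},{"dp":[0.02,0,0],"turn":[0,0,0],"grip":-0.6},{"dp":[0.014,0,0],"turn":[0,0,0],"grip":-0.6},{"dp":[0.008,0,0],"turn":[0,0,0],"grip":-0.6},{"dp":[0,0,0],"turn":[0,0,0],"grip":-0.6}]'

```text
clock: 15.25
position: [0.5239, 0.1569, 0.4458]
ee_rot: [0.706, 0.03, 0.707, -0.031]
contact_force: [0.9, 0.2, -0.2]
width: 0.0235
```

```bash
python3 - <<'E'
from h import *
s=manip.get_state();print(s["clock"],gp(s,.315),s["contact_force"],s["width"]);print(toolR(s).round(3))
c=manip.calibration("wrist")
for n in("wrist","scene"):
    im=manip.get_image(n);cv2.imwrite(f"pics/{n}15.png",im[:,:,::-1])
    if n=="wrist": cv2.imwrite("pics/w15c.png",cv2.resize(im[120:210,245:335],None,fx=6,fy=6,interpolation=3)[:,:,::-1])
    else: cv2.imwrite("pics/s15c.png",cv2.resize(im[160:270,300:420],None,fx=6,fy=5,interpolation=3)[:,:,::-1])
print(proj(c,gp(s,.315)),"mouth px",proj(c,[.524,.1558,.079]))
plan([.524,.1558,.089],down(np.radians(85)),d=.315)
E
```

```text
15.25 [0.5230728  0.15658005 0.13078339] [ 0.89525918  0.15692279 -0.15104832] 0.023526076590101707
[[-0.002  0.086  0.996]
 [-0.001  0.996 -0.086]
 [-1.    -0.001 -0.002]]
[274.25803796 190.18537826] mouth px [273.54169215 177.20131861]
turn [0.09 0.06 0.03] dp before-turn axes [43.6 -1.1 -0.3] dp after-turn axes [43.6 -1.2 -0.2]
```

View pics/w15c.png

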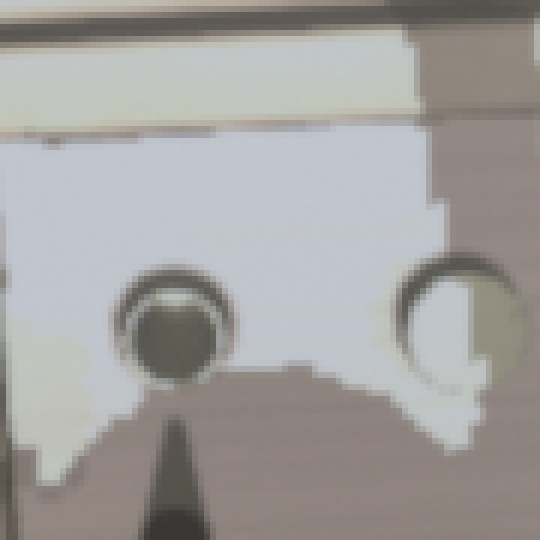

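View pics/s15c.png

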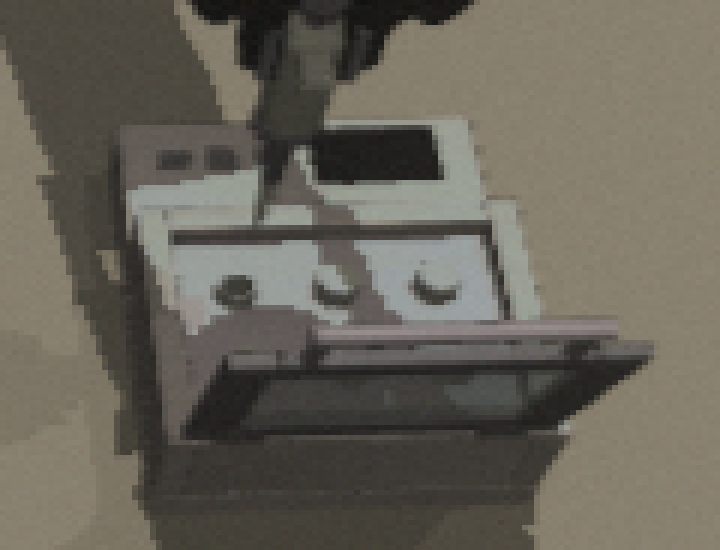

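```bash
python3 - <<'E'
from h import *
c=manip.calibration("wrist");S=manip.calibration("scene");s=manip.get_state()
print(onz(c,(274.2,176.0),.079))
print("scene: mouth",onz(S,(339.5,218.4),.079),"tip",onz(S,(343.7,203.2),s["position"][2]-.315),gp(s,.315))
plan([.5245,.1562,.089],down(np.radians(85)),d=.315)
E
```

```text
[0.52512436 0.15664625 0.079     ]
scene: mouth [0.52719017 0.15691127 0.079     ] tip [0.51417729 0.1630526  0.13259095] [0.52464709 0.15675231 0.13259118]
turn [0.09 0.06 0.03] dp before-turn axes [43.6 -0.7  0.2] dp after-turn axes [43.6 -0.7  0.2]
```

Emit:
arm_command --targets '[{"dp":[0.01,0,0.0005],"turn":[0,0,0],"grip":-0.6},{"dp":[0.01,0,0],"turn":[0,0,0],"grip":-0.6},{"dp":[0.008,0,0],"turn":[0,0,0],"grip":-0.6},{"dp":[0,0,0],"turn":[0,0,0],"grip":-0.6},{"dp":[0,0,0],"turn":[0,0,0],"grip":-0.6}]'

```text
clock: 15.85
position: [0.5247, 0.1567, 0.419]
ee_rot: [0.706, 0.03, 0.706, -0.031]
contact_force: [0.9, 0.1, -0.4]
width: 0.0233
```

```bash
python3 - <<'E'
from h import *
s=manip.get_state();print(s["clock"],gp(s,.315),s["contact_force"],s["width"]);print(toolR(s).round(3))
c=manip.calibration("wrist");S=manip.calibration("scene")
for n in("wrist","scene"):
    im=manip.get_image(n);cv2.imwrite(f"pics/{n}16.png",im[:,:,::-1])
    if n=="wrist": cv2.imwrite("pics/w16c.png",cv2.resize(im[130:210,235:315],None,fx=7,fy=7,interpolation=3)[:,:,::-1])
    else: cv2.imwrite("pics/s16c.png",cv2.resize(im[180:240,310:380],None,fx=10,fy=10,interpolation=3)[:,:,::-1])
print(proj(c,gp(s,.315)),"mouth px",proj(c,[.5248,.1565,.079]))
print("scene tip px",proj(S,gp(s,.315)),"mouth px",proj(S,[.5248,.1565,.079]))
E
```

```text
15.85 [0.52465495 0.15641566 0.10397135] [ 0.90989693  0.05656578 -0.39927914] 0.02327245329886602
[[-0.     0.086  0.996]
 [-0.001  0.996 -0.086]
 [-1.    -0.001 -0.   ]]
[274.2513137  190.17867946] mouth px [274.37905198 182.94616377]
scene tip px [340.33005817 212.71646148] mouth px [339.20840786 217.62404641]
```

View pics/w16c.png

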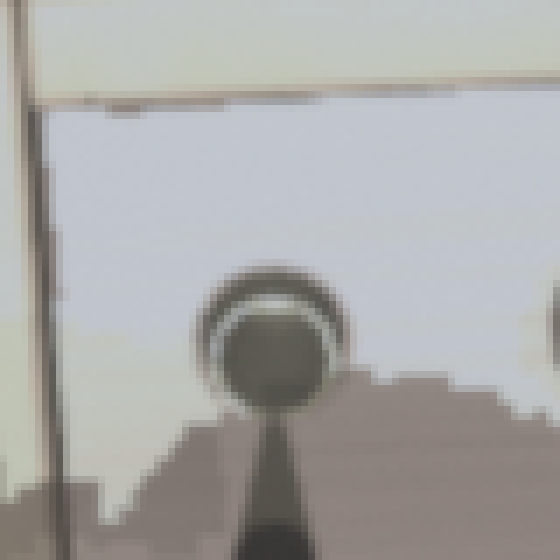

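View pics/s16c.png

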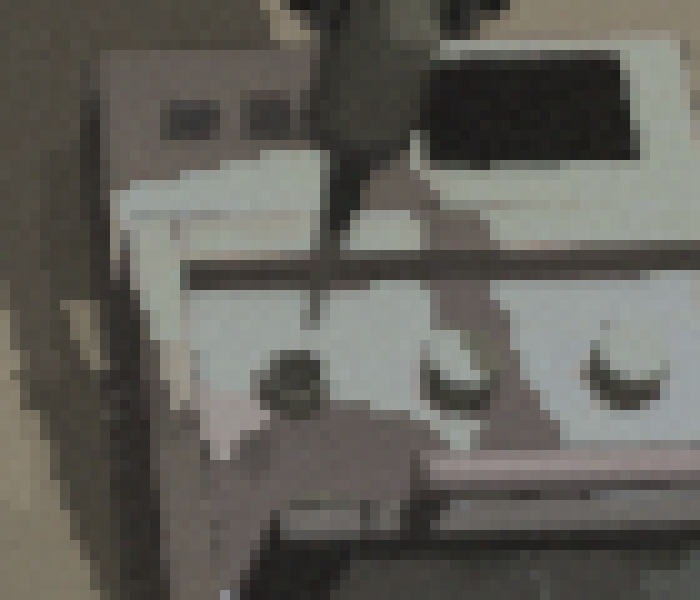

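Emit:
arm_command --targets '[{"dp":[0.006,0,-0.0003],"turn":[0,0,0],"grip":-0.6},{"dp":[0.005,0,0],"turn":[0,0,0],"grip":-0.6},{"dp":[0.003,0,0],"turn":[0,0,0],"grip":-0.6},{"dp":[0,0,0],"turn":[0,0,0],"grip":-0.6},{"dp":[0,0,0],"turn":[0,0,0],"grip":-0.6},{"dp":[0,0,0],"turn":[0,0,0],"grip":-0.6}]'

```text
clock: 16.55
position: [0.5245, 0.1568, 0.4054]
ee_rot: [0.707, 0.03, 0.706, -0.031]
contact_force: [-0.5, -0.0, -0.0]
width: 0.0238
```

```bash
python3 - <<'E'
from h import *
s=manip.get_state();print(s["clock"],gp(s,.315),s["contact_force"],s["width"]);print(toolR(s).round(3))
c=manip.calibration("wrist");S=manip.calibration("scene")
for n in("wrist","scene"):
    im=manip.get_image(n);cv2.imwrite(f"pics/{n}17.png",im[:,:,::-1])
    if n=="wrist": cv2.imwrite("pics/w17c.png",cv2.resize(im[140:220,235:315],None,fx=7,fy=7,interpolation=3)[:,:,::-1])
    else: cv2.imwrite("pics/s17c.png",cv2.resize(im[180:240,310:380],None,fx=10,fy=10,interpolation=3)[:,:,::-1])
print(proj(c,gp(s,.315)),"mouth px",proj(c,[.5242,.1563,.079]))
print("scene tip px",proj(S,gp(s,.315)),"mouth px",proj(S,[.5242,.1563,.079]))
E
```

```text
16.55 [0.52476443 0.1565238  0.09044659] [-0.47180888 -0.03679861 -0.00907814] 0.023829350293690963
[[ 0.001  0.086  0.996]
 [-0.001  0.996 -0.086]
 [-1.    -0.001  0.001]]
[274.27037248 190.18669037] mouth px [273.93708112 185.98722302]
scene tip px [339.74249408 215.40802641] mouth px [339.09872804 217.43194713]
```

View pics/w17c.png

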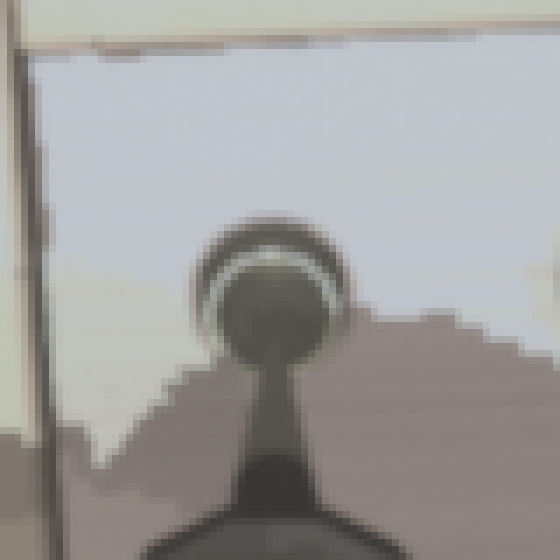

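View pics/s17c.png

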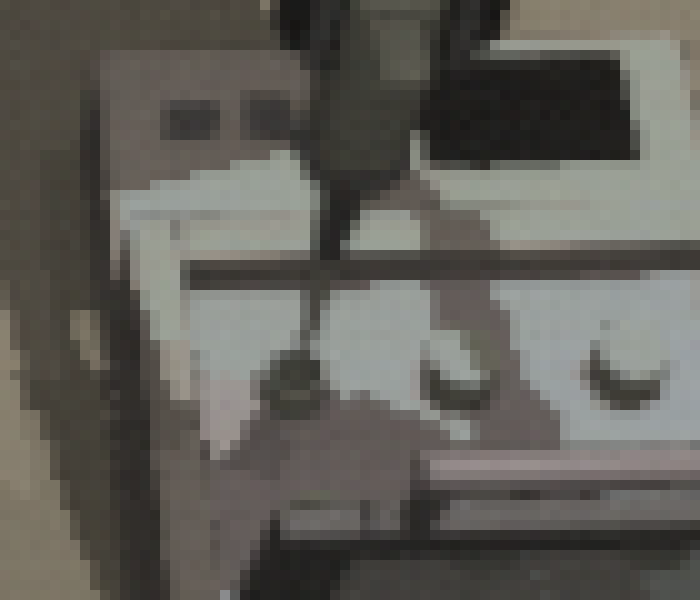

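View pics/scene17.png

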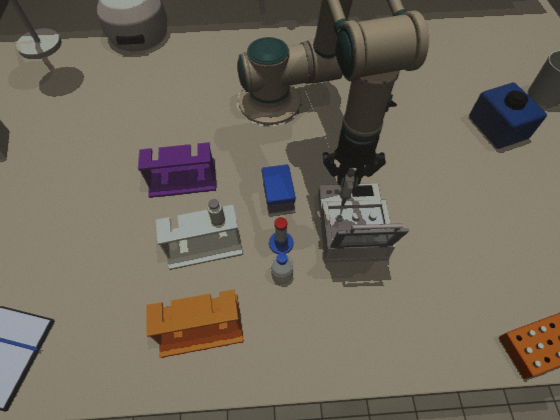

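```bash
python3 - <<'E'
from h import *
s=manip.get_state();print(s["clock"],gp(s,.315),s["contact_force"],s["width"],s["qd"].round(3))
print(manip.sign_off())
E
```

```text
16.65 [0.52472829 0.15652004 0.09047976] [-0.6817046  -0.88104912 -0.96980784] 0.023316065012265602 [-0.001  0.     0.     0.001 -0.002  0.001]
the job is handed in; nothing more can be done
None
```

I opened the lid and left it open. I then took the tipped pipette out of the white stand and handed the job in at about 16.7 s, still holding it over the open tube. No verdict was reported.

- **Lid:** I pinched the bar handle and swung the lid back to about 1.8 rad, worked out from how far the bar moved. The last scene picture shows it standing open past upright.
- **Pipette:** It was the slim one with the finger rest, in the stand place farther from the heater. I lifted it straight up and carried it across with the tip end about 0.22 m above the bench. The pads stood 23 to 24 mm apart on the handle throughout, and the tip stayed at the same wrist-camera pixel.
- **Final position:** The tip end is at about (0.5247, 0.1565, 0.090) m, roughly 11 mm above the rim (taken at 0.079 m). The tool is within about 0.1° of vertical, and the arm is still.
- **Open tube:** It is the well at x = 1, y = -44 mm, confirmed in an enlarged crop.
- **Checks that disagreed:** The wrist view puts the mouth at about x = 0.5235 m and the scene view at about 0.526 m. The tip sits between them, within about 1.5 mm of each. An early scene reading of the tip was about 12 mm off; I put it down to the thin tip not being visible against the white housing. Later scene readings agreed to about 1 pixel.
- **Surroundings:** By eye, the bystanders look unmoved in the last scene picture. I saw no sign of tip contact.

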